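# Load and lock a bench shaker and put it in gear

### The job

Get the bench shaker ready to run. Its wing nut is sitting crossed on top of its thread: back it off (counter-clockwise from above) until it clicks down at the thread start, then screw it clockwise fully home to lock the tray; also stand every sample tin from the desk upright in a bay of the tray, one tin to a bay. Only when the nut is home and all tins are in, work the range lever through its H gate: out of the left slot along the neutral slot to the right slot, and push it fully forward, away from you; leave the other things on the desk where they are.

Things in the scene. Friction and masses are not known exactly. Their poses are not given: they have to be found in the camera images.
- shaker: bench shaker, fixed during a run: grey base 90 x 365 mm, 28 mm tall; from left to right a wing nut on a pillar, an aluminium tray with three bays, a white gearbox 88 x 88 mm, 101 mm tall with the H gate on top. Origin at its underside; x points away from the robot (forward), y left along the machine, z up. Turned by up to 0.12 rad
- bay0 (a point): centre of the floor of the left tray bay, 34 mm above the desk. Each bay is 56 mm (machine x) by 48 mm (machine y) inside; the rim and the ribs between bays stand 12 mm above the bay floor and are 4 mm thick. Axes as the shaker's
- bay1 (a point): centre of the floor of the middle bay, same size
- bay2 (a point): centre of the floor of the right bay, same size
- nut_turn (a joint): turn of the wing nut on its upright pillar, rad; counter-clockwise from above (backing off) is positive. It starts riding on the thread at -3.8 to -2.4. The thread opens from 0 to the stop at 0.5; at 0.15 or more the unheld nut drops in. Only then does clockwise turning engage it, down to the home stop at -5; undropped, it rides over, ending 8 mm too high. Friction 0.03 N m
- nut_lift (a joint): height of the wing nut above its home seat, m: 0.009 to 0.013 riding on top of the thread, about 0.005 once dropped into the thread start, then falling 1 mm per rad of clockwise turning to 0 at home, with about 1 mm of play. Unheld, it sinks by its own weight (about 1.6 N)
- nut_grip (a point): point to grip the wing nut, on its axis, within the wings' height and turning with the nut; x axis along the wings, z up. The wings are one upright blade 60 mm long, 12 mm thick, its top 11 mm above this point, with a round ear 17 mm wide on the +x end; the blade is clear to 21 mm below this point, where a round hub begins, flaring to 42 mm in diameter. 117 mm above the desk at home
- lever_side (a joint): sideways tilt of the range lever about a pivot 15 mm above the desk at x 0, y -0.145 of the shaker, rad: negative to the left, positive to the right; stops at -0.17 and 0.17. The left slot of the H is at -0.15, the right slot at +0.15, each with about 0.02 of play. Stays where it is left; about 1 N at the grip moves it
- lever_fore (a joint): fore-and-aft tilt of the range lever about the same pivot, rad: positive is forward (machine +x), negative back; stops at -0.2 and 0.2. The neutral slot that joins the two side slots is at 0, with about 0.03 of play. The lever starts somewhere along the left slot
- lever_grip (a point): centre of the lever's black plastic grip, a round knob 29 mm in diameter and 39 mm tall (22 mm below to 18 mm above this point); 133 mm from the pivot, 148 mm above the desk when upright. It leans with the lever
- tin0: sample tin, a flat aluminium screw-lid tin 38 mm in diameter and 32 mm tall, its lid closed; origin at the centre of its underside, z up through the lid. About 90 g. All tins are alike; one or two of the four are absent in a run
- tin1: sample tin, a flat aluminium screw-lid tin 38 mm in diameter and 32 mm tall, its lid closed; origin at the centre of its underside, z up through the lid. About 90 g. All tins are alike; one or two of the four are absent in a run
- tin2: sample tin, a flat aluminium screw-lid tin 38 mm in diameter and 32 mm tall, its lid closed; origin at the centre of its underside, z up through the lid. About 90 g. All tins are alike; one or two of the four are absent in a run
- tin3: sample tin, a flat aluminium screw-lid tin 38 mm in diameter and 32 mm tall, its lid closed; origin at the centre of its underside, z up through the lid. About 90 g. All tins are alike; one or two of the four are absent in a run
- weight_big: brass weight 22 mm in diameter, 26 mm tall, a bystander; origin under its centre
- weight_small: brass weight 18 mm in diameter, 21 mm tall, a bystander; origin under its centre
- spool: thread spool 27 mm in diameter, 33 mm tall, standing, a bystander; origin under its centre
Not all that is in view belongs to the job. What is shaped like the tin2 but turquoise is not meant. Leave any pink look-alike of the tin1 alone.

How it is judged:
On the way, in this order (a step that is already met when the one before it is completed fails the run):
1. the wing nut is backed off and has dropped into its thread start (value of joint nut_turn above -0.1 rad and value of joint nut_lift below 0.0075 m), for 0.1 s.
2. the nut is screwed home and every tin stands upright in a bay (value of joint nut_turn below -4.8 rad and value of joint nut_lift below 0.003 m and x of tin0 in the frame of shaker between -0.022 and 0.022 m and y of tin0 in the frame of shaker between -0.069 and 0.079 m and z of tin0 in the frame of shaker between 0.03 and 0.038 m and angle between each of tin0, tin1, tin2, tin3's own z axis and vertical below 0.1 rad and linear speed of each of tin0, tin1, tin2, tin3 below 0.03 m/s and x of tin1 in the frame of shaker between -0.022 and 0.022 m and y of tin1 in the frame of shaker between -0.069 and 0.079 m and z of tin1 in the frame of shaker between 0.03 and 0.038 m and x of tin2 in the frame of shaker between -0.022 and 0.022 m and y of tin2 in the frame of shaker between -0.069 and 0.079 m and z of tin2 in the frame of shaker between 0.03 and 0.038 m and x of tin3 in the frame of shaker between -0.022 and 0.022 m and y of tin3 in the frame of shaker between -0.069 and 0.079 m and z of tin3 in the frame of shaker between 0.03 and 0.038 m), for 0.2 s.
3. the range lever is in the right slot, pushed forward (value of joint lever_side above 0.09 rad and value of joint lever_fore above 0.14 rad), for 0.2 s.
At the end, for the whole second after the job is handed in: The wing nut is at its home stop (within 0.2 rad, under 3 mm above its seat); every tin stands at rest, upright within 0.1 rad, on the floor of a tray bay (within 4 mm of its height); the range lever is in the right slot (side above 0.09 rad), pushed forward (fore above 0.14 rad) (all of step 2 and all of step 3); the robot touches nothing.
It fails at once if the larger brass weight is moved more than 6 cm (distance of weight_big from where it was at the start of the episode above 0.06 m).
It fails at once if the smaller brass weight is moved more than 6 cm (distance of weight_small from where it was at the start of the episode above 0.06 m).
It fails at once if the thread spool is moved more than 6 cm (distance of spool from where it was at the start of the episode above 0.06 m).
Of tin0, tin1, tin2, tin3 only 2 to 3 are there at a start; the rules pass over those that are not, and their reading is None.
At some moment in a run one of tin0, tin1, tin2, tin3 may be knocked a few centimetres aside while the robot is not near it.
It also fails if it takes over 192 s, if anything falls off the work surface, if the arm or the gripper's body presses on something with over 40 N, if the wrist force passes 120 N, or if a joint passes its speed limit or range.

### The arm

A 6-joint arm with a two-finger parallel gripper is mounted at the origin on a cart in front of the work surface, level with it; the furniture and walls round the work are solid. World frame = base frame: x ahead of the robot, y to its left, z up, the work surface at z = 0. Lengths are in m, angles in rad, forces in N, time in s.
With the tool pointing down it reaches from about 0.3 to 0.775 m from the base axis. Payload 14.6 kg.
Tool frame: the origin (TCP) lies at the very end of the fingers, on their centre line; the grasp point (between the pads) lies 19 mm behind it; z points along the fingers, y is the line along which they close (so a half turn about z gives the same grasp; the last joint's range is limited). The gripper opens to 94 mm and grips with 3 to 60 N. Pads are 16 mm wide; open, the fingers measure 119 mm over their backs; the gripper's body (75 mm by 177 mm) begins 78 mm behind the grasp point.
Start: joints at [1.17, 0.3, 1.521, -0, 1.321, -0.067], TCP at [0.18, 0.52, 0.205] pointing down, gripper open.
Joint ranges: [-3.03, 3.03], [-0.79, 2.21], [0.23, 2.52], [-1.04, 4.18], [0, 3.07], [-2.55, 2.55]. Speed limits (rad/s): [2.22, 2.22, 2.57, 3.14, 3.14, 3.14].

### API

Orientations are given as [roll, pitch, yaw] about the fixed x, y, z axes, in that order (R = Rz(yaw) Ry(pitch) Rx(roll)).
In Python, from station import ctrl gives the robot as it stands. The module is installed in compiled form; this text tells all that it offers.
- The arm moves only by the tool play_rows, never from a script. Its argument "commands" is a list of rows, each a list of 7 numbers: the shift along the tool's x, y, z in m, then the turn, a rotation vector about the tool's x, y, z in degrees, then the closure, from -1 (fully open) to 1 (shut). A call has 1 to 20 rows; each row shifts and turns the commanded pose from where the row before left it, along the tool's axes as they then stand; what a row does not reach is not made up. A row lasts 1/12 s, in which the tool goes at most 41.7 mm and 7.16 degrees, less where a joint would pass 70% of its speed; a pose out of reach is approached as far as the arm can. A call is refused whole if a number of a shift passes 0.0417 or a number of a turn 7.16, either way. A call with a gripper value outside its range is refused whole. The fingers move at their own pace and stop on an object; "force" is the grip in N (left out, the last holds). Time passes only in rows, so rows that do not move let the fingers close. It gives the time, the measured TCP pose, the force, the opening and the grip force at its end, in the units of the state.
- ctrl.get_obs(): the state, without advancing time (a new reading comes with each control period).
- ctrl.camera(name): name is "side" or "top" or "wrist"; returns the picture (420x560x3 uint8, blue, green, red); there is no depth.
- ctrl.camera_model(name): a dict with "fx", "fy", "cx", "cy" (pixels), "distortion" ([k1, k2, p1, p2, k3] as OpenCV has them; the pictures are not rectified), "rvec" (rotation vector, rad) and "tvec" (3), from world to camera coordinates, as OpenCV has them. Camera axes: x right, y down, z forward; pixel columns grow to the right and rows downward; lengths in m; the calibration is good to about 2 mm. A picture is of the moment at which its call begins: read the wrist's pose just before it. camera_model takes no time and is no camera call; for the wrist camera it gives the pose at the moment of the call.
- ctrl.hand_in(): hands the job in; it is judged then, once.
The state is a dict: "time_s": time; "qpos": joint angles; "joint_vel": joint speeds; "tau": joint torques, N m; "ee_pos": TCP position; "eef_rot": TCP orientation; "force": force on the tool from outside, world axes, zero at the start; "moment": the same for the moment, N m; "grip_width": finger opening in m; "grip_force": force on a finger pad.
Only numpy, scipy, OpenCV 4.12 (cv2) and the standard library are available. Lean on these libraries where they do the work, as an engineer would, in place of code of your own. Each camera call takes 0.05 s, during which the arm holds its last target. There are 200 camera calls.

## Working session

There is one attempt and no reset: what is moved stays moved. The work goes in short steps, Python scripts to look and compute and a tool call to move; the robot and the scene stay as the last step left them, time stands still between calls to the robot, and variables do not carry over. Pictures are saved under pics/ and viewed, at most 14 in all, crops included, and the job is handed in when it is done.

Besides the shell and the picture viewer there is one more tool, called after "Request:" as name([rows], argument=value, ...), one row to a line, values as JSON. play_rows: Moves the arm, as the interface text tells. Its arguments: {"type":"object","properties":{"commands":{"type":"array","items":{"type":"array","items":{"type":"number"}}},"force":{"type":"number"}},"required":["commands"]}

```bash
mkdir -p pics; cat > h.py <<'E'
import numpy as np, cv2
from station import ctrl
from scipy.spatial.transform import Rotation as R
def snap(n,f):
    m=ctrl.camera_model(n); im=ctrl.camera(n); cv2.imwrite('pics/'+f,im); np.save('pics/'+f+'.npy',np.array([m['fx'],m['fy'],m['cx'],m['cy'],*np.ravel(m['distortion']),*np.ravel(m['rvec']),*np.ravel(m['tvec'])])); return im
def mod(f):
    a=np.load('pics/'+f+'.npy'); K=np.array([[a[0],0,a[2]],[0,a[1],a[3]],[0,0,1]]); return K,a[4:9],a[9:12],a[12:15]
def ray(f,p):
    K,d,r,t=mod(f); q=cv2.undistortPoints(np.array([[p]],float),K,d)[0,0]; Rm=cv2.Rodrigues(r)[0]
    v=Rm.T@np.array([q[0],q[1],1]); return -Rm.T@t, v/np.linalg.norm(v)
def onz(f,p,z):
    c,v=ray(f,p); return c+v*(z-c[2])/v[2]
def tri(*fp):
    A=np.zeros((3,3));b=np.zeros(3)
    for f,p in fp:
        c,v=ray(f,p);M=np.eye(3)-np.outer(v,v);A+=M;b+=M@c
    x=np.linalg.solve(A,b); return x,[np.linalg.norm((np.eye(3)-np.outer(ray(f,p)[1],ray(f,p)[1]))@(x-ray(f,p)[0])) for f,p in fp]
def proj(f,X):
    K,d,r,t=mod(f); return cv2.projectPoints(np.array(X,float).reshape(-1,1,3),r,t,K,d)[0][:,0]
E
python3 - <<'E'
from h import *
np.set_printoptions(precision=4,suppress=True)
a=snap('top','t0.png');b=snap('side','s0.png')
for n in('t0.png','s0.png'):
    c,v=ray(n,(280,210));print(n,c,v,mod(n)[0][0,0])
o=ctrl.get_obs();print(o)
cv2.imwrite('pics/t0v.png',cv2.resize(a,(800,600)));cv2.imwrite('pics/s0v.png',cv2.resize(b,(800,600)))
E
```

```text
t0.png [ 0.3931 -0.03    1.0077] [ 0.0897  0.013  -0.9959] 414.69027752628597
s0.png [ 0.0792 -0.6918  0.4609] [ 0.4667  0.7799 -0.4171] 419.63556871382315
{'time_s': 0.1, 'qpos': array([ 1.1704,  0.3004,  1.5215, -0.    ,  1.3207, -0.0666]), 'joint_vel': array([ 0.0004, -0.0015, -0.0026,  0.0018,  0.0013, -0.0011]), 'tau': array([  0.0003, -53.2648, -35.3284,   0.0709,   0.0235,  -0.0001]), 'ee_pos': array([0.1801, 0.5194, 0.205 ]), 'eef_rot': array([-3.1406, -0.    ,  2.8078]), 'force': array([-0.0169, -0.2343, -0.1299]), 'moment': array([ 0.0313, -0.0287, -0.061 ]), 'grip_force': 0.0, 'grip_width': 0.09416612093390796}
```

View pics/t0v.png

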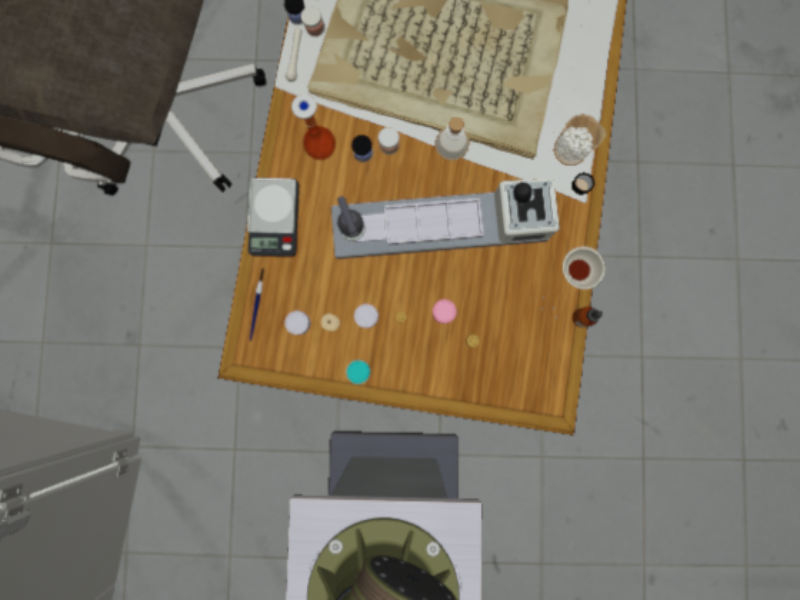

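View pics/s0v.png

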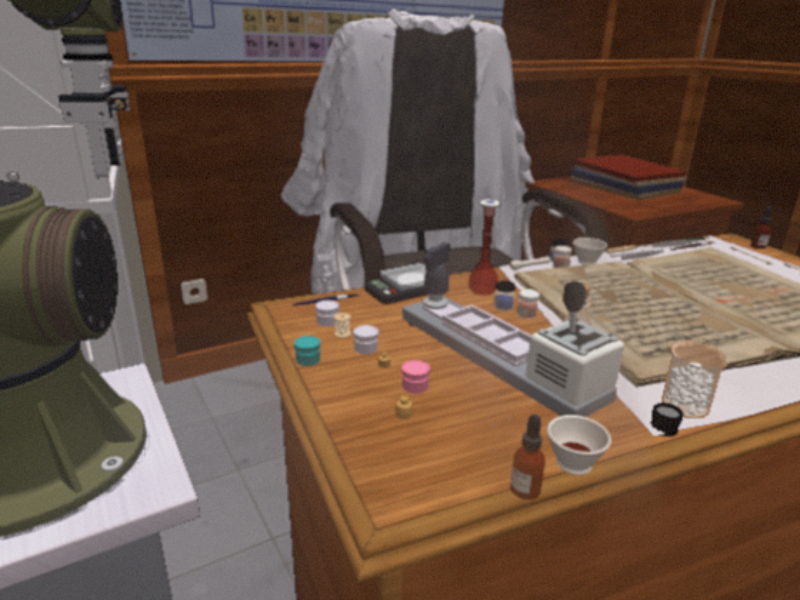

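The top view (800x600) shows two silver tins at (297,322) and (366,316), with the spool between them at (330,322). The brass weights are at (401,316) and (473,341). The look-alikes are turquoise (357,372) and pink (444,311). The nut is at (350,218), the bays at (401/432/464, 221), and the lever knob at (523,192). A pale-lidded jar at (388,138) needs ruling out as a third tin, so I'll enlarge.

```bash
python3 - <<'E'
from h import *
np.set_printoptions(precision=4,suppress=True)
a=cv2.imread('pics/t0.png');b=cv2.imread('pics/s0.png')
A=cv2.resize(a[75:185,225:400],(800,503),interpolation=cv2.INTER_CUBIC)
# mosaic: top machine crop | top tins | side crop
m=np.zeros((600,800,3),np.uint8)
m[0:300,0:480]=cv2.resize(a[85:190,228:396],(480,300),interpolation=cv2.INTER_CUBIC)
m[0:300,480:800]=cv2.resize(b[150:240,265:361],(320,300),interpolation=cv2.INTER_CUBIC)
m[300:600,0:400]=cv2.resize(a[195:285,190:310],(400,300),interpolation=cv2.INTER_CUBIC)
m[300:600,400:800]=cv2.resize(b[200:290,195:315],(400,300),interpolation=cv2.INTER_CUBIC)
cv2.imwrite('pics/m1.png',m)
hsv=cv2.cvtColor(a,cv2.COLOR_BGR2HSV)
# silver-ish blobs on desk
mask=((hsv[...,1]<60)&(hsv[...,2]>120)).astype(np.uint8)
n,l,st,c=cv2.connectedComponentsWithStats(mask)
for i in range(1,n):
    if 40<st[i,4]<6000 and 160<c[i,0]<430 and 60<c[i,1]<290: print(c[i],st[i],onz('t0.png',c[i],0.032))
for nm,p in dict(big=(473/1.4286,341/1.4286),small=(401/1.4286,316/1.4286),spool=(330/1.4286,322/1.4286),pink=(444/1.4286,311/1.4286),turq=(357/1.4286,372/1.4286)).items(): print(nm,onz('t0.png',p,0.03))
E
```

```text
[291.6458  62.6146] [284  54  21  16  96] [ 0.8466 -0.0368  0.032 ]
[374.2203  66.4746] [367  63  14   8  59] [ 0.8422 -0.241   0.032 ]
[408.5306 127.1837] [404 124   9   9  49] [ 0.6901 -0.324   0.032 ]
[293.7501 156.5275] [ 232  135  118   44 3685] [ 0.6104 -0.0469  0.032 ]
[182.0816 168.8367] [177 167  16   6  49] [0.5742 0.2195 0.032 ]
[255.8182 220.6818] [248 213  17  17 220] [0.4544 0.0391 0.032 ]
[207.4317 225.5066] [199 217  18  17 227] [0.4402 0.1527 0.032 ]
big [ 0.4163 -0.139   0.03  ]
small [ 0.4547 -0.0195  0.03  ]
spool [0.4419 0.0974 0.03  ]
pink [ 0.4646 -0.0904  0.03  ]
turq [0.3612 0.0502 0.03  ]
```

View pics/m1.png

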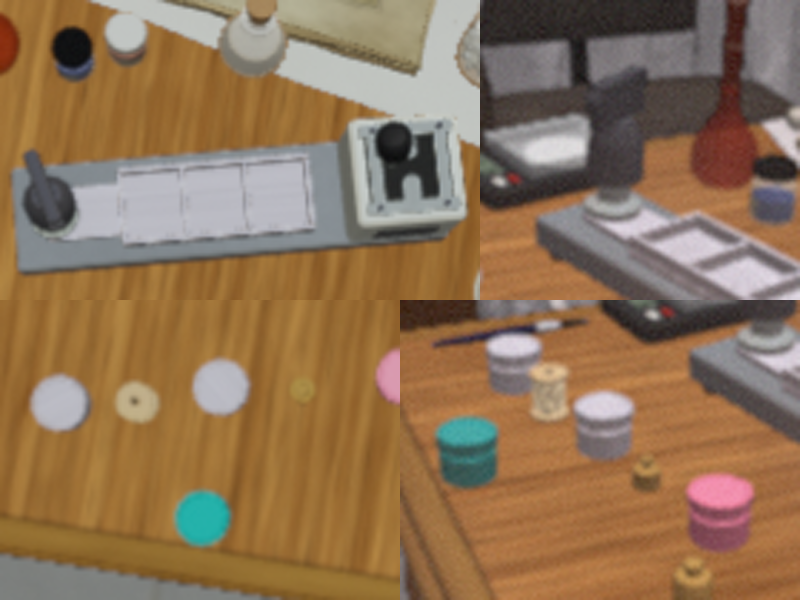

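Only the two silver tins at top-view px (256,221) and (207,226) fit. The turquoise and pink tins are excluded, and the far jar has a reddish body and sits among the clutter. Next I'll go over the machine for a wrist view.

```bash
cat >> h.py <<'E'
def plan(pos,yaw=None,n=None):
    o=ctrl.get_obs();p=o['ee_pos'];y=o['eef_rot'][2]
    Rm=R.from_euler('xyz',o['eef_rot']).as_matrix()
    if yaw is not None: print('turn z deg',np.round(-np.degrees(yaw-y),1),'do after shift')
    d=Rm.T@(np.array(pos)-p); L=np.linalg.norm(d); n=n or int(np.ceil(L/0.035)); print('shift total',np.round(d,4),'rows',n,'each',np.round(d/max(n,1),4))
def st():
    o=ctrl.get_obs();print('t %.1f'%o['time_s'],'p',np.round(o['ee_pos'],4),'rpy',np.round(o['eef_rot'],3),'F',np.round(o['force'],1),'M',np.round(o['moment'],2),'w %.4f gf %.1f'%(o['grip_width'],o['grip_force']),'q',np.round(o['qpos'],2))
E
python3 - <<'E'
from h import *
plan((0.48,0.10,0.36),n=16)
m=ctrl.camera_model('wrist');Rm=cv2.Rodrigues(np.array(m['rvec']))[0];print('cam',-Rm.T@np.ravel(m['tvec']),Rm,m['fx'])
E
```

```text
shift total [-0.4207 -0.2982 -0.1548] rows 16 each [-0.0263 -0.0186 -0.0097]
cam [0.10890261 0.54451402 0.38596835] [[ 3.28384710e-01  9.44543751e-01 -7.64591109e-04]
 [ 9.11784311e-01 -3.16783854e-01  2.61337636e-01]
 [ 2.46602621e-01 -8.65164258e-02 -9.65247147e-01]] 314.15010349477586
```

Request:
play_rows([
  [0,0,-0.03,0,0,0,-1],
  [0,0,-0.03,0,0,0,-1],
  [-0.027,-0.019,-0.0065,0,0,0,-1],
  [-0.027,-0.019,-0.0065,0,0,0,-1],
  [-0.027,-0.019,-0.0065,0,0,0,-1],
  [-0.027,-0.019,-0.0065,0,0,0,-1],
  [-0.027,-0.019,-0.0065,0,0,0,-1],
  [-0.027,-0.019,-0.0065,0,0,0,-1],
  [-0.027,-0.019,-0.0065,0,0,0,-1],
  [-0.027,-0.019,-0.0065,0,0,0,-1],
  [-0.027,-0.019,-0.0065,0,0,0,-1],
  [-0.027,-0.019,-0.0065,0,0,0,-1],
  [-0.027,-0.019,-0.0065,0,0,0,-1],
  [-0.027,-0.019,-0.0065,0,0,0,-1],
  [-0.027,-0.019,-0.0065,0,0,0,-1],
  [-0.027,-0.019,-0.0065,0,0,0,-1],
  [-0.02,-0.014,0,0,0,0,-1],
  [0,0,0,0,0,0,-1],
  [0,0,0,0,0,0,-1],
])

```text
time_s: 1.68
ee_pos: [0.4647, 0.124, 0.3559]
eef_rot: [-3.141, -0.001, 2.806]
force: [-0.5, -0.0, -0.5]
grip_width: 0.0942
grip_force: 0.0
```

```bash
python3 - <<'E'
from h import *
st(); a=snap('wrist','w1.png'); cv2.imwrite('pics/w1v.png',cv2.resize(a,(800,600),interpolation=cv2.INTER_CUBIC))
E
```

```text
t 1.7 p [0.4647 0.124  0.3559] rpy [-3.141e+00 -1.000e-03  2.806e+00] F [-0.5 -0.  -0.5] M [-0.01  0.02  0.1 ] w 0.0942 gf 0.0 q [ 0.18  0.07  1.45  0.    1.62 -1.05]
```

View pics/w1v.png

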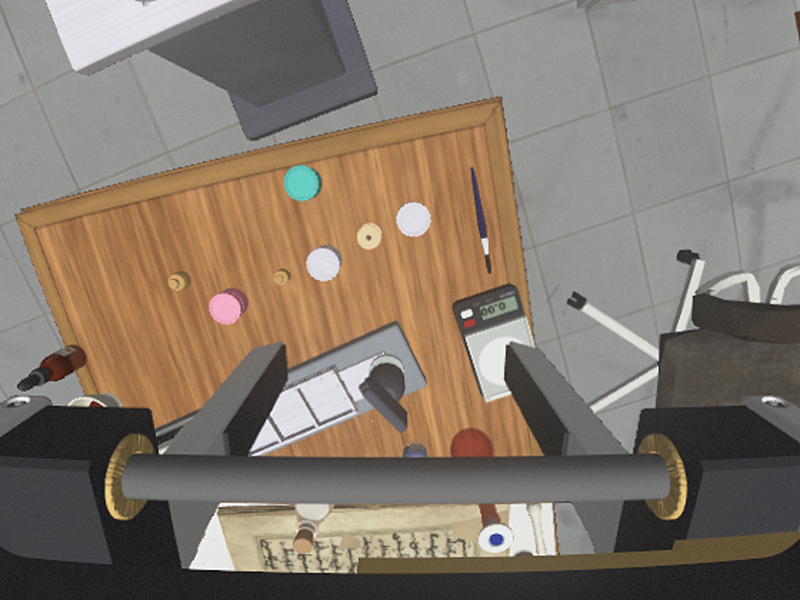

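Request:
play_rows([
  [0,0,0,0,0,7,-1],
  [0,0,0,0,0,7,-1],
  [0,0,0,0,0,7,-1],
  [0,0,0,0,0,7,-1],
  [0,0,0,0,0,7,-1],
  [0,0,0,0,0,7,-1],
  [0,0,0,0,0,7,-1],
  [0,0,0,0,0,7,-1],
  [0,0,0,0,0,7,-1],
  [0,0,0,0,0,7,-1],
  [0,0,0,0,0,7,-1],
  [0,0,0,0,0,7,-1],
  [0,0,0,0,0,7,-1],
  [0,0,0,0,0,7,-1],
  [0,0,0,0,0,7,-1],
  [0,0,0,0,0,7,-1],
  [0,0,0,0,0,7,-1],
  [0,0,0,0,0,7,-1],
  [0,0,0,0,0,7,-1],
  [0,0,0,0,0,7,-1],
])

```text
time_s: 3.4
ee_pos: [0.4638, 0.1258, 0.3565]
eef_rot: [-3.141, -0.0, 0.36]
force: [0.2, -0.6, -0.0]
grip_width: 0.0941
grip_force: 0.0
```

Request:
play_rows([
  [0,0,0,0,0,7,-1],
  [0,0,0,0,0,7,-1],
  [0,0,0,0,0,7,-1],
  [0.018,0.03,0,0,0,0,-1],
  [0.018,0.03,0,0,0,0,-1],
  [0.018,0.03,0,0,0,0,-1],
  [0,0,0,0,0,0,-1],
  [0,0,0,0,0,0,-1],
])

```text
time_s: 4.07
ee_pos: [0.5183, 0.0346, 0.3559]
eef_rot: [-3.141, 0.001, -0.003]
force: [0.5, 0.5, -0.1]
grip_width: 0.0939
grip_force: 0.0
```

```bash
python3 - <<'E'
from h import *
st(); a=snap('wrist','w2.png'); cv2.imwrite('pics/w2v.png',cv2.resize(a,(800,600),interpolation=cv2.INTER_CUBIC))
E
```

```text
t 4.1 p [0.5183 0.0346 0.3559] rpy [-3.141e+00  1.000e-03 -3.000e-03] F [ 0.5  0.5 -0.1] M [ 0.02  0.15 -0.  ] w 0.0939 gf 0.0 q [-0.    0.16  1.34  0.    1.63  1.57]
```

View pics/w2v.png

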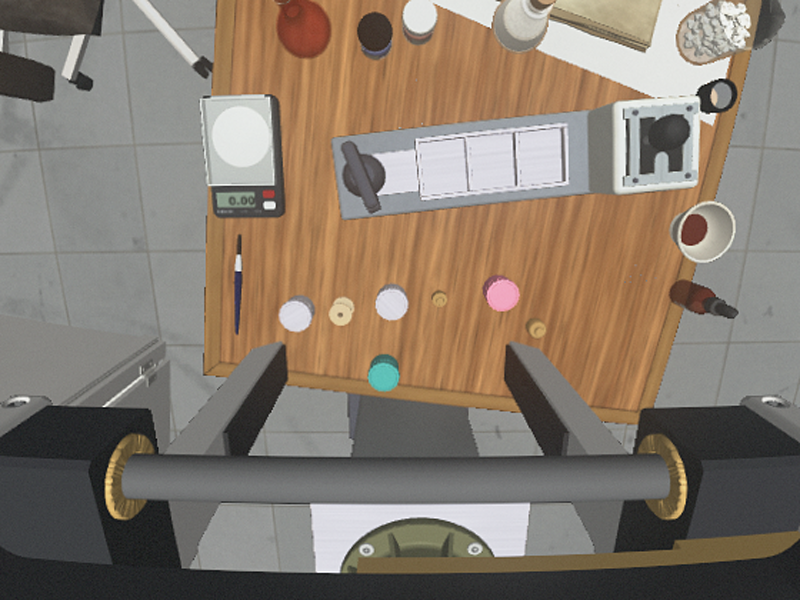

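The nut's blade runs from (348,143) to (375,212), its hub is at (364,176), and the tray's outer corners are near (415,140), (565,125), (569,187) and (420,200). The knob is at (668,133). I'll enlarge this for accuracy.

```bash
python3 - <<'E'
from h import *
a=cv2.imread('pics/w2.png')
m=np.zeros((600,800,3),np.uint8)
m[:300]=cv2.resize(a[60:165,220:500],(800,300),interpolation=cv2.INTER_CUBIC)   # s=2.857
m[300:,:400]=cv2.resize(a[85:160,225:325],(400,300),interpolation=cv2.INTER_CUBIC) # s=4
m[300:,400:]=cv2.resize(a[65:140,405:505],(400,300),interpolation=cv2.INTER_CUBIC)
cv2.imwrite('pics/m2.png',m)
E
```

```text
(no output)
```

View pics/m2.png

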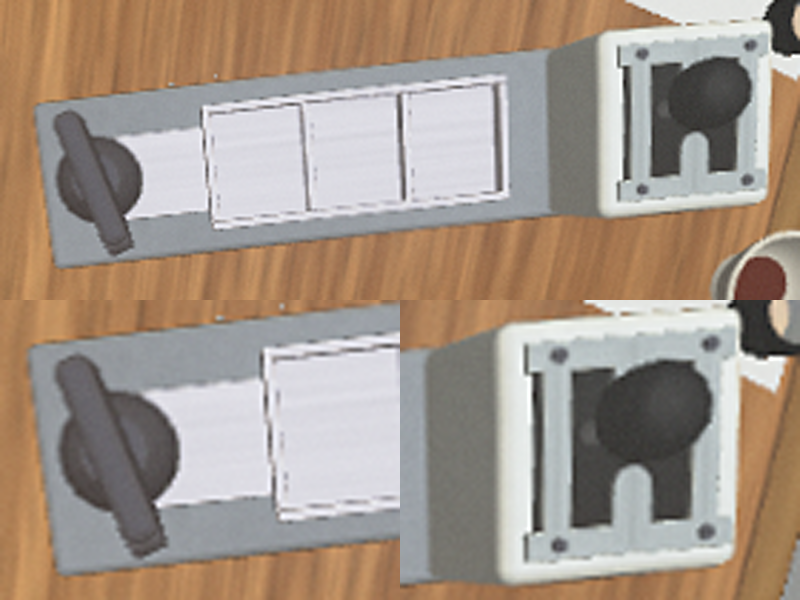

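```bash
python3 - <<'E'
from h import *
np.set_printoptions(precision=4,suppress=True)
s=lambda p:(p[0]/2.857+220-.3,p[1]/2.857+60-.3)
n=lambda p:(p[0]/4+225-.4,(p[1]-300)/4+85-.4)
g=lambda p:(p[0]/4+405-.4,(p[1]-300)/4+65-.4)
T=[onz('w2.png',s(p),.046)[:2] for p in [(203,107),(507,76),(509,196),(214,228)]]
B=[onz('w2.png',s(p),.028)[:2] for p in [(36,104),(57,268)]]
G=[onz('w2.png',s(p),.101)[:2] for p in [(600,33),(768,22),(768,200),(603,217)]]
T,B,G=map(np.array,(T,B,G))
d=lambda a,b:np.linalg.norm(a-b)
print('tray',T,'sides',d(T[0],T[1]),d(T[3],T[2]),d(T[0],T[3]),d(T[1],T[2]))
v=(T[0]-T[1]+T[3]-T[2]);ang=np.arctan2(v[1],v[0])-np.pi/2;print('machine yaw from tray',ang)
print('base',B,d(B[0],B[1]),'gear',G,d(G[0],G[1]),d(G[1],G[2]),d(G[2],G[3]),G.mean(0))
v=(B[0]-B[1]);print('yaw base',np.arctan2(v[1],v[0]))
v=G[0]-G[1]+G[3]-G[2];print('yaw gear',np.arctan2(v[1],v[0])-np.pi/2)
c=T.mean(0);x=np.array([np.cos(ang),np.sin(ang)]);y=np.array([-x[1],x[0]])
print('center bay1 w',c); 
for nm,P in(('B',B),('G',G)): print(nm,[( (p-c)@x,(p-c)@y+.005) for p in P])
for z in(.135,.1385):
    e=np.array([onz('w2.png',n(p),z)[:2] for p in [(73,356),(149,552)]]);w=e[0]-e[1]
    print('blade z',z,e,'len',d(*e),'mid',e.mean(0),'machine',(e.mean(0)-c)@x,(e.mean(0)-c)@y+.005,'ang',np.arctan2(w[1],w[0]),'rel',np.arctan2(w[1],w[0])-ang)
print('hub z.097',onz('w2.png',n((121,450)),.095))
print('knob',onz('w2.png',g((655,410)),.148), [((onz('w2.png',g((655,410)),.148)[:2]-c)@k) for k in(x,y)])
E
```

```text
tray [[ 0.636   0.0134]
 [ 0.6527 -0.1455]
 [ 0.5913 -0.1514]
 [ 0.5739  0.0071]] sides 0.15982691223520468 0.15952560834460913 0.06243501606527869 0.061689840030923225
machine yaw from tray 0.10717401568970475
base [[0.6396 0.1028]
 [0.5514 0.0941]] 0.08861110314894696 gear [[ 0.6662 -0.1681]
 [ 0.6741 -0.25  ]
 [ 0.5919 -0.2612]
 [ 0.5823 -0.1779]] 0.08229543762979835 0.08286837925258923 0.0838272471848377 [ 0.6286 -0.2143]
yaw base 0.09857724151657783
yaw gear 0.10530845251856125
center bay1 w [ 0.6135 -0.0691]
B [(np.float64(0.04440820104319497), np.float64(0.1731452484799668)), (np.float64(-0.04419962774512148), np.float64(0.1739070087399672))]
G [(np.float64(0.04186102334559484), np.float64(-0.09905774609146555)), (np.float64(0.04091119262439384), np.float64(-0.18134770219961457)), (np.float64(-0.04192488885101039), np.float64(-0.1836611165056034)), (np.float64(-0.042564821633042454), np.float64(-0.09983631196290042))]
blade z 0.135 [[0.6271 0.0756]
 [0.5677 0.0533]] len 0.06342587165285467 mid [0.5974 0.0645] machine -0.0016759075151297476 0.13953109776893124 ang 0.3600341195619884 rel 0.25286010387228364
blade z 0.1385 [[0.6268 0.0753]
 [0.5679 0.0531]] len 0.06287347687954656 mid [0.5974 0.0642] machine -0.0017288681744670666 0.13927389929126185 ang 0.3600341195619884 rel 0.25286010387228364
hub z.097 [0.5995 0.0642 0.095 ]
knob [ 0.6421 -0.3332  0.148 ] [np.float64(0.00027799392340452925), np.float64(-0.2656610008530176)]
```

Request:
play_rows([
  [0.027,-0.01,0.02,0,0,0,-1],
  [0.027,-0.01,0.02,0,0,0,-1],
  [0.027,-0.01,0.02,0,0,0,-1],
  [0,0,0.03,0,0,-7,-1],
  [0,0,0.03,0,0,-7,-1],
  [0,0,0.03,0,0,-6.8,-1],
  [0,0,0,0,0,0,-1],
  [0,0,0,0,0,0,-1],
])

```text
time_s: 4.78
ee_pos: [0.5986, 0.0658, 0.2067]
eef_rot: [-3.141, 0.001, 0.359]
force: [0.1, -0.5, 0.7]
grip_width: 0.0942
grip_force: 0.0
```

```bash
python3 - <<'E'
from h import *
st(); plan((0.599,0.0645,0.111),0.36)
E
```

```text
t 4.8 p [0.5986 0.0658 0.2067] rpy [-3.141e+00  1.000e-03  3.590e-01] F [ 0.1 -0.5  0.7] M [-0.    0.16  0.  ] w 0.0942 gf 0.0 q [0.05 0.42 1.36 0.   1.37 1.26]
turn z deg -0.1 do after shift
shift total [0.     0.0014 0.0957] rows 3 each [0.     0.0005 0.0319]
```

Request:
play_rows([
  [0,0.0014,0.032,0,0,0,-1],
  [0,0,0.032,0,0,0,-1],
  [0,0,0.0315,0,0,0,-1],
  [0,0,0,0,0,0,-1],
  [0,0,0,0,0,0,1],
  [0,0,0,0,0,0,1],
  [0,0,0,0,0,0,1],
  [0,0,0,0,0,0,1],
  [0,0,0,0,0,0,1],
  [0,0,0,0,0,0,1],
  [0,0,0,0,0,0,1],
  [0,0,0,0,0,0,1],
], force=12)

```text
time_s: 5.78
ee_pos: [0.5999, 0.0631, 0.1111]
eef_rot: [3.142, -0.0, 0.361]
force: [-0.7, -1.0, -0.0]
grip_width: 0.0441
grip_force: 0.0
```

```bash
python3 - <<'E'
from h import *
st()
E
```

```text
t 5.8 p [0.5999 0.0631 0.1111] rpy [ 3.142 -0.     0.361] F [-0.7 -1.  -0. ] M [-0.02  0.13 -0.02] w 0.0441 gf 0.0 q [ 0.04  0.5   1.46 -0.    1.17  1.25]
```

Request:
play_rows([
  [0,0,0,0,0,0,1],
  [0,0,0,0,0,0,1],
  [0,0,0,0,0,0,1],
  [0,0,0,0,0,0,1],
  [0,0,0,0,0,0,1],
  [0,0,0,0,0,0,1],
  [0,0,0,0,0,0,1],
  [0,0,0,0,0,0,1],
])

```text
time_s: 6.45
ee_pos: [0.5993, 0.0649, 0.1108]
eef_rot: [-3.139, 0.0, 0.362]
force: [-4.9, 11.7, 1.2]
grip_width: 0.0122
grip_force: 12.0
```

```bash
python3 - <<'E'
from h import *
st()
E
```

```text
t 6.5 p [0.5993 0.0649 0.1108] rpy [-3.139  0.     0.362] F [-4.9 11.7  1.2] M [ 2.34  0.96 -0.01] w 0.0122 gf 12.0 q [0.05 0.5  1.46 0.   1.17 1.25]
```

Request:
play_rows([
  [0,-0.0022,0,0,0,0,1],
  [0,0,0,0,0,0,1],
  [0,0,-0.0001,0,0,-7,1],
  [0,0,-0.0001,0,0,-7,1],
  [0,0,-0.0001,0,0,-7,1],
  [0,0,-0.0001,0,0,-7,1],
  [0,0,-0.0001,0,0,-7,1],
  [0,0,-0.0001,0,0,-7,1],
  [0,0,-0.0001,0,0,-7,1],
  [0,0,-0.0001,0,0,-7,1],
  [0,0,-0.0001,0,0,-7,1],
  [0,0,-0.0001,0,0,-7,1],
  [0,0,0,0,0,0,1],
])

```text
time_s: 7.53
ee_pos: [0.5986, 0.0659, 0.1119]
eef_rot: [-3.14, -0.001, 1.591]
force: [-3.5, 5.8, 1.9]
grip_width: 0.0119
grip_force: 12.0
```

```bash
python3 - <<'E'
from h import *
st()
E
```

```text
t 7.5 p [0.5986 0.0659 0.1119] rpy [-3.140e+00 -1.000e-03  1.591e+00] F [-3.5  5.8  1.9] M [1.24 0.94 0.03] w 0.0119 gf 12.0 q [0.05 0.5  1.46 0.   1.18 0.03]
```

Request:
play_rows([
  [0.0009,-0.0005,0,0,0,0,1],
  [0,0,-0.0001,0,0,-7,1],
  [0,0,-0.0001,0,0,-7,1],
  [0,0,-0.0001,0,0,-7,1],
  [0,0,-0.0001,0,0,-7,1],
  [0,0,-0.0001,0,0,-7,1],
  [0,0,-0.0001,0,0,-7,1],
  [0,0,-0.0001,0,0,-7,1],
  [0,0,-0.0001,0,0,-7,1],
  [0,0,-0.0001,0,0,-7,1],
  [0,0,-0.0001,0,0,-7,1],
  [0,0,-0.0001,0,0,-7,1],
  [0,0,-0.0001,0,0,-7,1],
  [0,0,-0.0001,0,0,-7,1],
  [0,0,-0.0001,0,0,-7,1],
  [0,0,-0.0001,0,0,-7,1],
  [0,0,-0.0001,0,0,-7,1],
  [0,0,0,0,0,0,1],
])

```text
time_s: 9.03
ee_pos: [0.5981, 0.0657, 0.1131]
eef_rot: [3.141, -0.001, -2.74]
force: [-2.2, -0.7, -1.3]
grip_width: 0.0116
grip_force: 12.0
```

```bash
python3 - <<'E'
from h import *
st()
E
```

```text
t 9.0 p [0.5981 0.0657 0.1131] rpy [ 3.141e+00 -1.000e-03 -2.740e+00] F [-2.2 -0.7 -1.3] M [-0.03  0.6  -0.03] w 0.0116 gf 12.0 q [ 0.05  0.5   1.46 -0.    1.18 -1.92]
```

```bash
python3 - <<'E'
from h import *
snap('side','s1.png')
E
```

Request:
play_rows([
  [0,0,0,0,0,0,0.3],
  [0,0,0,0,0,0,0.3],
  [0,0,0,0,0,0,0.3],
  [0,0,0,0,0,0,0.3],
  [0,0,0,0,0,0,0.3],
  [0,0,0,0,0,0,0.3],
])

```text
time_s: 9.58
ee_pos: [0.5986, 0.0661, 0.1136]
eef_rot: [-3.141, 0.0, -2.746]
force: [-0.1, -0.3, 0.4]
grip_width: 0.033
grip_force: 0.0
```

```bash
python3 - <<'E'
from h import *
st()
b=snap('side','s2.png');a=cv2.imread('pics/s1.png')
p=proj('s1.png',[(0.598,0.0655,0.12)])[0];print(p);x,y=map(int,p)
m=np.hstack([cv2.resize(i[y-50:y+50,x-40:x+40],(400,500),interpolation=cv2.INTER_CUBIC) for i in(a,b)]);cv2.imwrite('pics/m3.png',m)
E
```

```text
t 9.6 p [0.5986 0.0661 0.1136] rpy [-3.141  0.    -2.746] F [-0.1 -0.3  0.4] M [ 0.08  0.05 -0.02] w 0.0330 gf 0.0 q [ 0.05  0.5   1.46 -0.    1.18 -1.92]
[304.8581017  179.39996537]
```

View pics/m3.png

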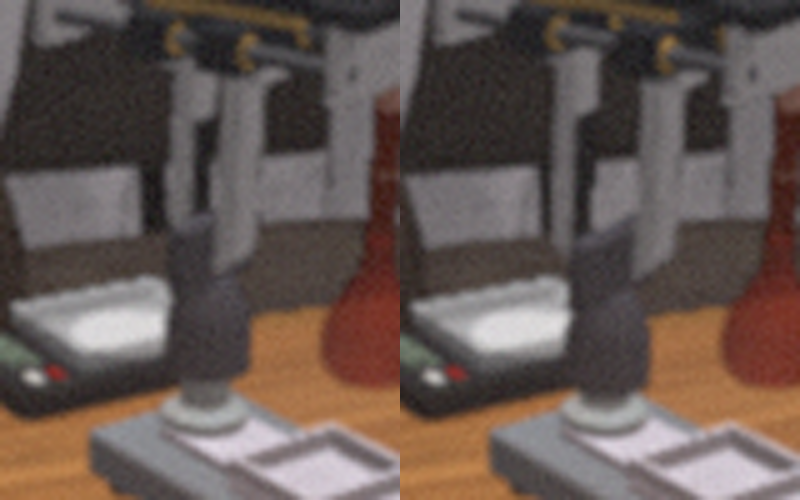

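The right half shows the nut has dropped: the collar gap has closed and the blade is lower. I'll regrip and screw it clockwise.

Request:
play_rows([
  [0,0,0.0075,0,0,0,0.3],
  [0,0,0,0,0,0,1],
  [0,0,0,0,0,0,1],
  [0,0,0,0,0,0,1],
  [0,0,0,0,0,0,1],
  [0,0,0,0,0,0,1],
  [0,0,0,0,0,0,1],
  [0,0,0,0,0,0,1],
  [0,0,0.0001,0,0,7,1],
  [0,0,0.0001,0,0,7,1],
  [0,0,0.0001,0,0,7,1],
  [0,0,0.0001,0,0,7,1],
  [0,0,0.0001,0,0,7,1],
  [0,0,0.0001,0,0,7,1],
  [0,0,0.0001,0,0,7,1],
])

```text
time_s: 10.88
ee_pos: [0.5986, 0.0658, 0.1053]
eef_rot: [-3.141, 0.0, 2.676]
force: [0.7, -2.1, -1.8]
grip_width: 0.0119
grip_force: 12.0
```

```bash
python3 - <<'E'
from h import *
st()
E
```

```text
t 10.9 p [0.5986 0.0658 0.1053] rpy [-3.141  0.     2.676] F [ 0.7 -2.1 -1.8] M [-0.46 -0.17  0.06] w 0.0119 gf 12.0 q [ 0.05  0.51  1.47 -0.    1.16 -1.06]
```

Request:
play_rows([
  [0,0,0.0001,0,0,7,1],
  [0,0,0.0001,0,0,7,1],
  [0,0,0.0001,0,0,7,1],
  [0,0,0.0001,0,0,7,1],
  [0,0,0.0001,0,0,7,1],
  [0,0,0.0001,0,0,7,1],
  [0,0,0.0001,0,0,7,1],
  [0,0,0.0001,0,0,7,1],
  [0,0,0.0001,0,0,7,1],
  [0,0,0.0001,0,0,7,1],
  [0,0,0.0001,0,0,7,1],
  [0,0,0.0001,0,0,7,1],
  [0,0,0.0001,0,0,7,1],
  [0,0,0.0001,0,0,7,1],
  [0,0,0.0001,0,0,7,1],
  [0,0,0.0001,0,0,7,1],
  [0,0,0.0001,0,0,7,1],
  [0,0,0.0001,0,0,7,1],
  [0,0,0.0001,0,0,7,1],
  [0,0,0.0001,0,0,7,1],
])

```text
time_s: 12.55
ee_pos: [0.5982, 0.0658, 0.1031]
eef_rot: [3.141, 0.001, 0.233]
force: [-1.7, -1.6, -1.8]
grip_width: 0.0119
grip_force: 12.0
```

```bash
python3 - <<'E'
from h import *
st()
E
```

```text
t 12.6 p [0.5982 0.0658 0.1031] rpy [3.141e+00 1.000e-03 2.330e-01] F [-1.7 -1.6 -1.8] M [-0.45  0.52  0.01] w 0.0119 gf 12.0 q [ 0.05  0.51  1.47 -0.    1.16  1.39]
```

Request:
play_rows([
  [0,0,0,0,0,0,-1],
  [0,0,0,0,0,0,-1],
  [0,0,0,0,0,0,-1],
  [0,0,0,0,0,0,-1],
  [0,0,0,0,0,0,-1],
  [0,0,0,0,0,0,-1],
  [0,0,0,0,0,0,-1],
  [0,0,0,0,0,0,-1],
  [0,0,0,0,0,0,-1],
  [0,0,0,0,0,0,-1],
  [0,0,0,0,0,0,-1],
  [0,0,0,0,0,-7,-1],
  [0,0,0,0,0,-7,-1],
  [0,0,0,0,0,-7,-1],
  [0,0,0,0,0,-7,-1],
  [0,0,0,0,0,-7,-1],
  [0,0,0,0,0,-7,-1],
])

```text
time_s: 13.97
ee_pos: [0.5986, 0.066, 0.1034]
eef_rot: [3.142, 0.0, 0.978]
force: [0.6, 0.9, -0.8]
grip_width: 0.0939
grip_force: 0.0
```

Request:
play_rows([
  [0,0,0,0,0,-7,-1],
  [0,0,0,0,0,-7,-1],
  [0,0,0,0,0,-7,-1],
  [0,0,0,0,0,-7,-1],
  [0,0,0,0,0,-7,-1],
  [0,0,0,0,0,-7,-1],
  [0,0,0,0,0,-7,-1],
  [0,0,0,0,0,-7,-1],
  [0,0,0,0,0,-7,-1],
  [0,0,0,0,0,-7,-1],
  [0,0,0,0,0,-7,-1],
  [0,0,0,0,0,-7,-1],
  [0,0,0,0,0,-7,-1],
  [0,0,0,0,0,-7,0],
  [0,0,0,0,0,-7,0],
  [0,0,0,0,0,-7,0],
  [0,0,0,0,0,-7,0],
  [0,0,0,0,0,-7,0.2],
  [0,0,0,0,0,-7,0.2],
  [0,0,0,0,0,-6,0.5],
])

```text
time_s: 15.63
ee_pos: [0.5986, 0.066, 0.1034]
eef_rot: [3.142, 0.0, -2.879]
force: [-0.8, -0.1, -1.4]
grip_width: 0.0506
grip_force: 0.0
```

Request:
play_rows([
  [0,0,0,0,0,0,1],
  [0,0,0,0,0,0,1],
  [0,0,0,0,0,0,1],
  [0,0,0,0,0,0,1],
  [0,0,0,0,0,0,1],
  [0,0,0,0,0,0,1],
  [0,0,0,0,0,0,1],
  [0,0,0,0,0,0,1],
  [0,0,0,0,0,0,1],
])

```text
time_s: 16.38
ee_pos: [0.5986, 0.066, 0.1034]
eef_rot: [-3.141, 0.0, -2.886]
force: [-0.3, -1.3, 1.5]
grip_width: 0.012
grip_force: 11.9
```

```bash
python3 - <<'E'
from h import *
st()
E
```

```text
t 16.4 p [0.5986 0.066  0.1034] rpy [-3.141  0.    -2.886] F [-0.3 -1.3  1.5] M [-0.18 -0.02 -0.02] w 0.0120 gf 11.9 q [ 0.05  0.51  1.47 -0.    1.16 -1.78]
```

Request:
play_rows([
  [0,0,0.0001,0,0,7,1],
  [0,0,0.0001,0,0,7,1],
  [0,0,0.0001,0,0,7,1],
  [0,0,0.0001,0,0,7,1],
  [0,0,0.0001,0,0,7,1],
  [0,0,0.0001,0,0,7,1],
  [0,0,0.0001,0,0,7,1],
  [0,0,0.0001,0,0,7,1],
  [0,0,0.0001,0,0,7,1],
  [0,0,0.0001,0,0,7,1],
  [0,0,0.0001,0,0,7,1],
  [0,0,0.0001,0,0,7,1],
  [0,0,0.0001,0,0,7,1],
  [0,0,0.0001,0,0,7,1],
  [0,0,0,0,0,0,1],
])

```text
time_s: 17.63
ee_pos: [0.5985, 0.0657, 0.1018]
eef_rot: [-3.141, 0.0, 1.681]
force: [0.2, -2.2, -1.0]
grip_width: 0.0119
grip_force: 12.0
```

Request:
play_rows([
  [0,0,0.0001,0,0,4,1],
  [0,0,0.0001,0,0,4,1],
  [0,0,0,0,0,4,1],
  [0,0,0,0,0,0,1],
])

```text
time_s: 17.97
ee_pos: [0.5984, 0.0658, 0.1016]
eef_rot: [-3.141, 0.0, 1.479]
force: [-0.4, -3.0, -0.1]
grip_width: 0.0119
grip_force: 12.0
```

```bash
python3 - <<'E'
from h import *
st()
E
```

```text
t 18.0 p [0.5984 0.0658 0.1016] rpy [-3.141  0.     1.479] F [-0.4 -3.  -0.1] M [-0.77  0.24 -0.07] w 0.0119 gf 12.0 q [ 0.05  0.51  1.47 -0.    1.15  0.14]
```

Request:
play_rows([
  [0,0,0,0,0,3,1],
  [0,0,0,0,0,3,1],
  [0,0,0,0,0,0,1],
  [0,0,0,0,0,0,1],
])

```text
time_s: 18.3
ee_pos: [0.5984, 0.0659, 0.1016]
eef_rot: [-3.141, 0.0, 1.378]
force: [-1.3, -4.2, -1.1]
grip_width: 0.0122
grip_force: 12.0
```

```bash
python3 - <<'E'
from h import *
st()
E
```

```text
t 18.3 p [0.5984 0.0659 0.1016] rpy [-3.141  0.     1.378] F [-1.3 -4.2 -1.1] M [-0.87  0.33  0.18] w 0.0122 gf 12.0 q [ 0.05  0.51  1.47 -0.    1.15  0.24]
```

Request:
play_rows([
  [0,0,0,0,0,3,1],
  [0,0,0,0,0,0,1],
  [0,0,0,0,0,0,1],
])

```text
time_s: 18.55
ee_pos: [0.5985, 0.0661, 0.1017]
eef_rot: [-3.141, 0.0, 1.325]
force: [-0.0, -2.7, -0.4]
grip_width: 0.0122
grip_force: 12.4
```

```bash
python3 - <<'E'
from h import *
st()
E
```

```text
t 18.6 p [0.5985 0.0661 0.1017] rpy [-3.141  0.     1.325] F [-0.  -2.7 -0.4] M [-0.47  0.28  0.3 ] w 0.0122 gf 12.4 q [0.05 0.51 1.47 0.   1.15 0.3 ]
```

Request:
play_rows([
  [0,0,0,0,0,0,0.2],
  [0,0,0,0,0,0,0.2],
  [0,0,0,0,0,0,0.2],
  [0,0,0,0,0,0,0.2],
  [0,0,0,0,0,0,0.2],
  [0,0,-0.03,0,0,0,-0.2],
  [0,0,-0.03,0,0,0,-0.2],
  [0,0,-0.03,0,0,0,-0.2],
  [-0.02,-0.026,-0.01,0,0,0,-0.2],
  [-0.02,-0.026,-0.01,0,0,0,-0.2],
  [-0.02,-0.026,-0.01,0,0,0,-0.2],
  [-0.02,-0.026,-0.01,0,0,0,-0.2],
  [-0.02,-0.025,-0.01,0,0,0,-0.2],
  [0,0,0,0,0,-7,-0.2],
  [0,0,0,0,0,-7,-0.2],
  [0,0,0,0,0,0,-0.2],
  [0,0,0,0,0,0,-0.2],
])

```text
time_s: 19.97
ee_pos: [0.4489, 0.0011, 0.2418]
eef_rot: [3.141, -0.0, 1.561]
force: [0.4, -0.5, -0.2]
grip_width: 0.0562
grip_force: 0.0
```

```bash
python3 - <<'E'
from h import *
st(); a=snap('wrist','w3.png'); cv2.imwrite('pics/w3v.png',cv2.resize(a,(800,600),interpolation=cv2.INTER_CUBIC))
E
```

```text
t 20.0 p [0.4489 0.0011 0.2418] rpy [ 3.141 -0.     1.561] F [ 0.4 -0.5 -0.2] M [-0.02  0.04 -0.01] w 0.0562 gf 0.0 q [-0.08  0.04  1.74  0.    1.36 -0.07]
```

View pics/w3v.png

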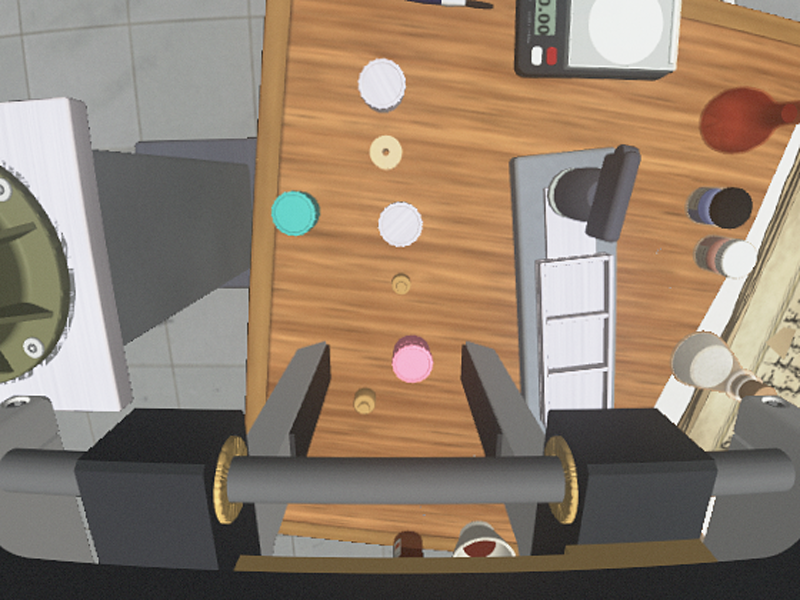

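The tins are at (382,84) and (401,224), unmoved, with the spool between them at (386,152). I'll measure their positions and confirm.

```bash
cat >> h.py <<'E'
def tins(f,box,z=.032):
    a=cv2.imread('pics/'+f);h=cv2.cvtColor(a,cv2.COLOR_BGR2HSV);m=((h[...,1]<45)&(h[...,2]>150)).astype(np.uint8)
    x0,y0,x1,y1=box;k=np.zeros_like(m);k[y0:y1,x0:x1]=m[y0:y1,x0:x1]
    for c in cv2.findContours(k,cv2.RETR_EXTERNAL,cv2.CHAIN_APPROX_NONE)[0]:
        if cv2.contourArea(c)>150:
            (u,v),r=cv2.minEnclosingCircle(c);P=onz(f,(u,v),z);Q=onz(f,(u+r,v),z);print((u,v,r),P,'dia',2*np.linalg.norm(P-Q))
E
python3 - <<'E'
from h import *
np.set_printoptions(precision=4,suppress=True)
tins('w3.png',(200,20,330,200))
plan((0.454,0.039,0.1))
E
```

```text
(279.8804626464844, 156.47686767578125, 15.788227081298828) [0.4538 0.0401 0.032 ] dia 0.03898839048618972
(266.5, 58.5, 17.846668243408203) [0.4392 0.1534 0.032 ] dia 0.041316026404897274
shift total [0.0379 0.0047 0.1417] rows 5 each [0.0076 0.0009 0.0283]
```

Request:
play_rows([
  [0.013,0.0016,0.03,0,0,0,-0.2],
  [0.013,0.0016,0.03,0,0,0,-0.2],
  [0.013,0.0016,0.03,0,0,0,-0.2],
  [0,0,0.035,0,0,0,-0.2],
  [0,0,0.035,0,0,0,-0.2],
  [0,0,0.035,0,0,0,-0.2],
  [0,0,0.0295,0,0,0,-0.2],
  [0,0,0,0,0,0,-0.2],
  [0,0,0,0,0,0,1],
  [0,0,0,0,0,0,1],
  [0,0,0,0,0,0,1],
  [0,0,0,0,0,0,1],
  [0,0,0,0,0,0,1],
  [0,0,0,0,0,0,1],
], force=15)

```text
time_s: 21.18
ee_pos: [0.455, 0.0401, 0.019]
eef_rot: [3.138, -0.0, 1.565]
force: [-0.7, 0.3, 9.1]
grip_width: 0.0376
grip_force: 15.0
```

```bash
python3 - <<'E'
from h import *
st()
E
```

```text
t 21.2 p [0.455  0.0401 0.019 ] rpy [ 3.138 -0.     1.565] F [-0.7  0.3  9.1] M [-0.01  0.38 -0.09] w 0.0376 gf 15.0 q [0.01 0.36 1.94 0.   0.84 0.01]
```

Request:
play_rows([
  [0,0,-0.025,0,0,0,1],
  [0,0,-0.03,0,0,0,1],
  [0,0,-0.03,0,0,0,1],
  [0,0,-0.02,0,0,0,1],
  [-0.018,0.0265,0,0,0,0,1],
  [-0.018,0.0265,0,0,0,0,1],
  [-0.018,0.0265,0,0,0,0,1],
  [-0.018,0.0265,0,0,0,0,1],
  [-0.018,0.0265,0,0,0,0,1],
  [-0.018,0.0265,0,0,0,0,1],
  [0,0,0,0,0,-6.4,1],
  [0,0,0,0,0,0,1],
  [0,0,0,0,0,0,1],
])

```text
time_s: 22.27
ee_pos: [0.612, -0.0688, 0.1228]
eef_rot: [3.141, 0.0, 1.674]
force: [-0.5, -0.2, -1.0]
grip_width: 0.0381
grip_force: 15.0
```

```bash
python3 - <<'E'
from h import *
st();snap('wrist','w4.png');plan((0.6135,-0.0691,0.055))
E
```

```text
t 22.3 p [ 0.612  -0.0688  0.1228] rpy [3.141 0.    1.674] F [-0.5 -0.2 -1. ] M [0.   0.07 0.05] w 0.0381 gf 15.0 q [-0.17  0.52  1.41  0.    1.21 -0.27]
shift total [-0.0008  0.0015  0.0679] rows 2 each [-0.0004  0.0008  0.0339]
```

View pics/w4.png

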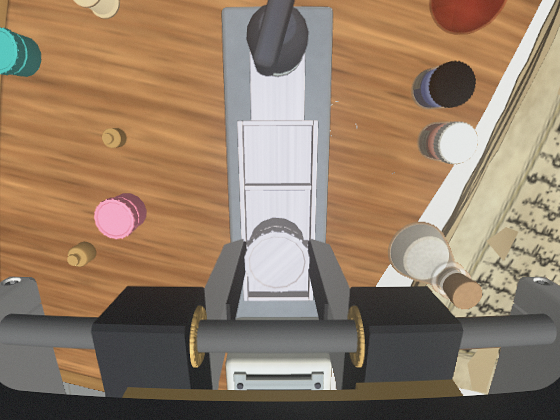

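Tin is held level at (275,262), over the middle bay. Lowering it in.

Request:
play_rows([
  [-0.0008,0.0015,0.02,0,0,0,1],
  [0,0,0.02,0,0,0,1],
  [0,0,0.015,0,0,0,1],
  [0,0,0.01,0,0,0,1],
  [0,0,0.004,0,0,0,1],
  [0,0,0,0,0,0,1],
  [0,0,0,0,0,0,1],
])

```text
time_s: 22.9
ee_pos: [0.6141, -0.0693, 0.0542]
eef_rot: [3.14, 0.0, 1.676]
force: [-0.3, -0.5, -0.2]
grip_width: 0.0373
grip_force: 15.0
```

```bash
python3 - <<'E'
from h import *
st()
E
```

```text
t 22.9 p [ 0.6141 -0.0693  0.0542] rpy [3.14  0.    1.676] F [-0.3 -0.5 -0.2] M [ 0.02  0.03 -0.01] w 0.0373 gf 15.0 q [-0.17  0.6   1.46  0.    1.08 -0.28]
```

Request:
play_rows([
  [0,0,0.001,0,0,0,1],
  [0,0,0.001,0,0,0,1],
  [0,0,0,0,0,0,1],
])

```text
time_s: 23.15
ee_pos: [0.6143, -0.0695, 0.0527]
eef_rot: [3.14, 0.0, 1.677]
force: [-3.4, 1.0, 8.0]
grip_width: 0.0375
grip_force: 15.0
```

```bash
python3 - <<'E'
from h import *
st()
E
```

```text
t 23.1 p [ 0.6143 -0.0695  0.0527] rpy [3.14  0.    1.677] F [-3.4  1.   8. ] M [0.1  0.74 0.  ] w 0.0375 gf 15.0 q [-0.17  0.6   1.46  0.    1.08 -0.28]
```

Request:
play_rows([
  [0,0,0,0,0,0,-0.2],
  [0,0,0,0,0,0,-0.2],
  [0,0,0,0,0,0,-0.2],
  [0,0,0,0,0,0,-0.2],
  [0,0,-0.02,0,0,0,-0.2],
  [0,0,-0.03,0,0,0,-0.2],
  [0,0,-0.03,0,0,0,-0.2],
  [0,0,-0.03,0,0,0,-0.2],
  [0.0245,-0.025,-0.012,0,0,0,-0.2],
  [0.0245,-0.025,-0.012,0,0,0,-0.2],
  [0.0245,-0.025,-0.012,0,0,0,-0.2],
  [0.0245,-0.025,-0.012,0,0,0,-0.2],
  [0.0245,-0.025,-0.012,0,0,0,-0.2],
  [0.0245,-0.025,-0.012,0,0,0,-0.2],
  [0,0,0,0,0,0,-0.2],
  [0,0,0,0,0,0,-0.2],
])

```text
time_s: 24.48
ee_pos: [0.4488, 0.0615, 0.2343]
eef_rot: [3.139, 0.0, 1.679]
force: [0.9, -0.7, -0.6]
grip_width: 0.0562
grip_force: 0.0
```

```bash
python3 - <<'E'
from h import *
np.set_printoptions(precision=4,suppress=True)
st();a=snap('wrist','w5.png');b=snap('side','s5.png');tins('w5.png',(150,20,330,220))
p=proj('s5.png',[(0.61,-0.03,0.05)])[0];x,y=map(int,p)
m=np.hstack([cv2.resize(a,(560,420)),cv2.resize(b[y-70:y+70,x-40:x+40],(240,420),interpolation=cv2.INTER_CUBIC)]);cv2.imwrite('pics/m5.png',m)
E
```

```text
t 24.5 p [0.4488 0.0615 0.2343] rpy [3.139 0.    1.679] F [ 0.9 -0.7 -0.6] M [-0.09  0.02 -0.03] w 0.0562 gf 0.0 q [ 0.06  0.06  1.74 -0.    1.34 -0.05]
(160.72727966308594, 212.5, 12.54299545288086) [0.3059 0.0154 0.032 ] dia 0.03254903815061582
(276.4444580078125, 111.22222137451172, 16.849830627441406) [0.4397 0.1535 0.032 ] dia 0.039519254554262334
(194.5, 61.0, 42.08631896972656) [0.3408 0.1995 0.032 ] dia 0.09634140769799479
(168.0, 60.219512939453125, 44.06379318237305) [0.3102 0.1977 0.032 ] dia 0.1016004171190062
```

View pics/m5.png

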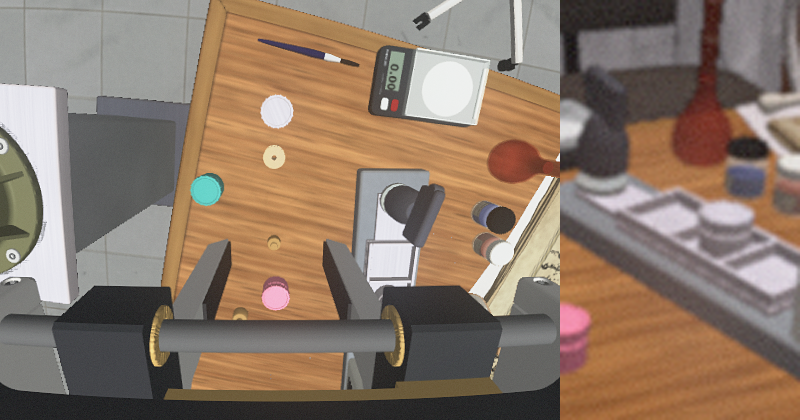

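The side crop shows the first tin upright in the middle bay. The second tin is at (276,111). Fetching it.

Request:
play_rows([
  [0.031,0.0003,0.02,0,0,0,-0.2],
  [0.031,0.0003,0.02,0,0,0,-0.2],
  [0.0305,0.0003,0.02,0,0,0,-0.2],
  [0,0,0.035,0,0,0,-0.2],
  [0,0,0.035,0,0,0,-0.2],
  [0,0,0.035,0,0,0,-0.2],
  [0,0,0.035,0,0,0,-0.2],
  [0,0,0.016,0,0,0,-0.2],
  [0,0,0,0,0,0,1],
  [0,0,0,0,0,0,1],
  [0,0,0,0,0,0,1],
  [0,0,0,0,0,0,1],
  [0,0,0,0,0,0,1],
  [0,0,0,0,0,0,1],
  [0,0,0,0,0,0,1],
])

```text
time_s: 25.83
ee_pos: [0.4408, 0.153, 0.0181]
eef_rot: [3.14, -0.0, 1.677]
force: [-0.7, -0.5, 5.9]
grip_width: 0.0377
grip_force: 15.0
```

```bash
python3 - <<'E'
from h import *
st();plan((0.608,-0.0174,0.119),n=6)
E
```

```text
t 25.8 p [0.4408 0.153  0.0181] rpy [ 3.14  -0.     1.677] F [-0.7 -0.5  5.9] M [-0.19  0.15 -0.  ] w 0.0377 gf 15.0 q [ 0.26  0.38  1.92 -0.    0.85  0.15]
shift total [-0.1871  0.1484 -0.1006] rows 6 each [-0.0312  0.0247 -0.0168]
```

Request:
play_rows([
  [0,0,-0.025,0,0,0,1],
  [0,0,-0.035,0,0,0,1],
  [0,0,-0.035,0,0,0,1],
  [0,0,-0.035,0,0,0,1],
  [0,0,-0.03,0,0,0,1],
  [-0.031,0.0247,0,0,0,0,1],
  [-0.031,0.0247,0,0,0,0,1],
  [-0.031,0.0247,0,0,0,0,1],
  [-0.031,0.0247,0,0,0,0,1],
  [-0.031,0.0247,0,0,0,0,1],
  [-0.031,0.0247,0,0,0,0,1],
  [0,0,0.03,0,0,0,1],
  [0,0,0.03,0,0,0,1],
  [0,0,0,0,0,0,1],
  [0,0,0,0,0,0,1],
])

```text
time_s: 27.08
ee_pos: [0.6066, -0.0163, 0.1168]
eef_rot: [-3.139, -0.001, 1.677]
force: [0.4, 0.2, 0.0]
grip_width: 0.0375
grip_force: 15.0
```

```bash
python3 - <<'E'
from h import *
st();plan((0.608,-0.0174,0.0542))
E
```

```text
t 27.1 p [ 0.6066 -0.0163  0.1168] rpy [-3.139e+00 -1.000e-03  1.677e+00] F [0.4 0.2 0. ] M [-0.08  0.03 -0.01] w 0.0375 gf 15.0 q [-0.09  0.51  1.44  0.    1.19 -0.19]
shift total [-0.0013  0.0014  0.0626] rows 2 each [-0.0006  0.0007  0.0313]
```

Request:
play_rows([
  [-0.0013,0.0014,0.02,0,0,0,1],
  [0,0,0.02,0,0,0,1],
  [0,0,0.015,0,0,0,1],
  [0,0,0.0065,0,0,0,1],
  [0,0,0.0015,0,0,0,1],
  [0,0,0.0005,0,0,0,1],
  [0,0,0,0,0,0,1],
])

```text
time_s: 27.67
ee_pos: [0.6096, -0.0175, 0.0555]
eef_rot: [3.139, 0.0, 1.677]
force: [0.5, 0.2, -1.2]
grip_width: 0.0375
grip_force: 15.0
```

```bash
python3 - <<'E'
from h import *
st()
E
```

```text
t 27.7 p [ 0.6096 -0.0175  0.0555] rpy [3.139 0.    1.677] F [ 0.5  0.2 -1.2] M [-0.06  0.06 -0.05] w 0.0375 gf 15.0 q [-0.09  0.58  1.48 -0.    1.07 -0.19]
```

Request:
play_rows([
  [0,0,0.0015,0,0,0,1],
  [0,0,0.001,0,0,0,1],
  [0,0,0.001,0,0,0,1],
  [0,0,0,0,0,0,1],
])

```text
time_s: 28.0
ee_pos: [0.6091, -0.0176, 0.0519]
eef_rot: [3.141, 0.0, 1.677]
force: [-6.0, 0.3, 12.9]
grip_width: 0.0377
grip_force: 15.0
```

```bash
python3 - <<'E'
from h import *
st()
E
```

```text
t 28.0 p [ 0.6091 -0.0176  0.0519] rpy [3.141 0.    1.677] F [-6.   0.3 12.9] M [ 0.02  1.3  -0.05] w 0.0377 gf 15.0 q [-0.09  0.59  1.48 -0.    1.07 -0.19]
```

Request:
play_rows([
  [0,0,0,0,0,0,-0.2],
  [0,0,0,0,0,0,-0.2],
  [0,0,0,0,0,0,-0.2],
  [0,0,0,0,0,0,-0.2],
  [0,0,-0.02,0,0,0,-0.2],
  [0,0,-0.035,0,0,0,-0.2],
  [0,0,-0.035,0,0,0,-0.2],
  [0,0,-0.035,0,0,0,-0.2],
  [0,0,-0.035,0,0,0,-0.2],
  [0,-0.03,-0.03,0,0,0,-0.2],
  [0,-0.04,-0.01,0,0,0,-0.2],
  [0,-0.04,0,0,0,0,-0.2],
  [0,-0.04,0,0,0,0,-0.2],
  [0,-0.03,0,0,0,0,-0.2],
  [0,0,0,0,0,0,-0.2],
  [0,0,0,0,0,0,-0.2],
])

```text
time_s: 29.33
ee_pos: [0.4299, -0.0367, 0.2505]
eef_rot: [3.14, 0.0, 1.676]
force: [0.3, 0.2, -0.5]
grip_width: 0.0561
grip_force: 0.0
```

```bash
python3 - <<'E'
from h import *
np.set_printoptions(precision=4,suppress=True)
st();a=snap('top','t6.png');b=snap('side','s6.png')
g=lambda p:(p[0]/4+405-.4,(p[1]-300)/4+65-.4)
print('knob tri',tri(('w2.png',g((655,410))),('t0.png',(365.9,134.7)),('s0.png',(402.5,207.2))))
print('knob tri2',tri(('w2.png',g((655,410))),('s0.png',(402.5,207.2))))
m=np.zeros((600,800,3),np.uint8)
m[:300]=cv2.resize(a[95:185,225:465],(800,300),interpolation=cv2.INTER_CUBIC)
m[300:]=cv2.resize(b[140:290,260:660],(800,300),interpolation=cv2.INTER_CUBIC)
cv2.imwrite('pics/m6.png',m)
E
```

```text
t 29.3 p [ 0.4299 -0.0367  0.2505] rpy [3.14  0.    1.676] F [ 0.3  0.2 -0.5] M [-0.04  0.04  0.04] w 0.0561 gf 0.0 q [-0.17 -0.01  1.77  0.    1.38 -0.28]
knob tri (array([ 0.6215, -0.2257,  0.1917]), [np.float64(0.04943605910391133), np.float64(0.036136566138019695), np.float64(0.03155179326775195)])
knob tri2 (array([ 0.611 , -0.2594,  0.1922]), [np.float64(0.03319469366944784), np.float64(0.03319469366944783)])
```

View pics/m6.png

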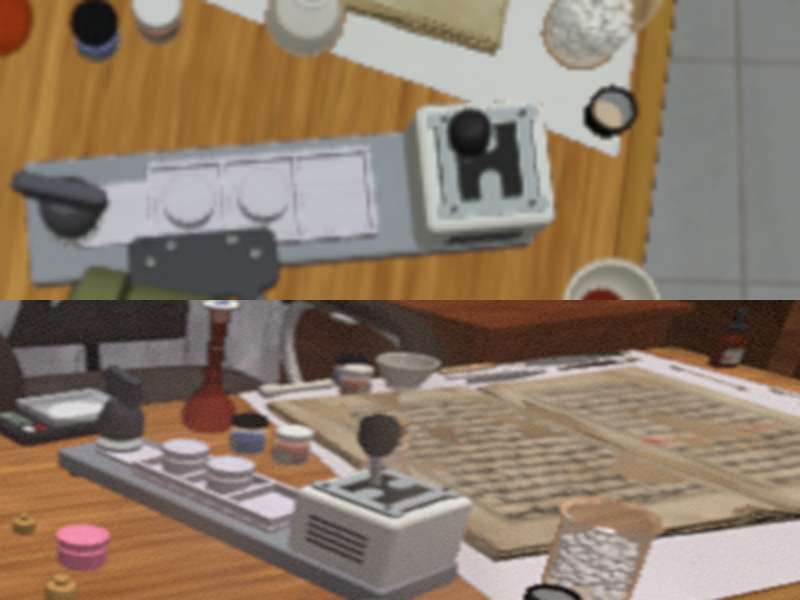

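Both tins stand upright in the left and middle bays: top crop (189,200) and (263,194), side crop (185,457) and (230,472). The nut sits flush on its collar. The knob is at top (469,132) and side (380,437). The earlier triangulation used a wrong crop offset, so I'll redo it.

```bash
python3 - <<'E'
from h import *
np.set_printoptions(precision=4,suppress=True)
g=lambda p:((p[0]-400)/4+405-.4,(p[1]-300)/4+65-.4)
T=(('w2.png',g((655,410))),('t6.png',(365.4,134.3)),('s6.png',(402.3,208)))
X,r=tri(*T);print('knob',X,r);print(tri(*T[1:]),tri(T[0],T[2]))
c=np.array([.6135,-.0691]);a=.105;x=np.array([np.cos(a),np.sin(a)]);y=np.array([-x[1],x[0]])
piv=c-.150*y;d=X[:2]-piv;print('piv',piv,'rel machine',d@x,d@y,'tilt fore',np.arctan2(d@x,X[2]-.015),'side',-np.arctan2(d@y,X[2]-.015),'len',np.sqrt(d@d+(X[2]-.015)**2))
for s,f in((-.15,.15),(-.15,0),(.15,0),(.15,.19)):
    v=np.array([np.tan(f),-np.tan(s),1]);v*=.133/np.linalg.norm(v);w=piv+v[0]*x+v[1]*y;print(s,f,w,.015+v[2])
plan((X[0],X[1],0.25))
G=[onz('w2.png',g(p),.101)[:2] for p in [(560,355),(711,343),(707,531),(560,545)]];print('screws centre',np.mean(G,0),G)
E
```

```text
knob [ 0.6374 -0.1984  0.1445] [np.float64(0.0010358101047903668), np.float64(0.0012702665432251195), np.float64(0.000984819149108966)]
(array([ 0.6384, -0.1978,  0.1437]), [np.float64(0.0007700368694604068), np.float64(0.000770036869460487)]) (array([ 0.6369, -0.1994,  0.1446]), [np.float64(0.000581236487248379), np.float64(0.0005812364872483414)])
piv [ 0.6292 -0.2183] rel machine 0.010193884682069247 0.018879056290159568 tilt fore 0.07854340052004771 side -0.1447427475873801 len 0.1312847058610307
-0.15 0.15 [ 0.6467 -0.1967] 0.1450623120836238
-0.15 0 [ 0.6271 -0.1985] 0.14650655336549362
0.15 0 [ 0.6313 -0.238 ] 0.14650655336549362
0.15 0.19 [ 0.656  -0.2351] 0.1441914545153527
shift total [-0.1828  0.1881  0.    ] rows 8 each [-0.0229  0.0235  0.    ]
screws centre [ 0.6297 -0.2193] [array([ 0.6578, -0.1895]), array([ 0.6635, -0.2424]), array([ 0.6017, -0.2491]), array([ 0.5959, -0.1962])]
```

Request:
play_rows([
  [-0.0228,0.0235,0,0,0,0,-0.2],
  [-0.0228,0.0235,0,0,0,0,-0.2],
  [-0.0228,0.0235,0,0,0,0,-0.2],
  [-0.0228,0.0235,0,0,0,0,-0.2],
  [-0.0228,0.0235,0,0,0,0,-0.2],
  [-0.0228,0.0235,0,0,0,0,-0.2],
  [-0.0228,0.0235,0,0,0,0,-0.2],
  [-0.0228,0.0235,0,0,0,0,-0.2],
  [0,0,0.025,0,0,0,-0.2],
  [0,0,0.025,0,0,0,-0.2],
  [0,0,0,0,0,0,-0.2],
  [0,0,0,0,0,0,-0.2],
])

```text
time_s: 30.43
ee_pos: [0.6367, -0.1977, 0.1981]
eef_rot: [-3.139, -0.002, 1.677]
force: [-0.8, 0.3, 0.4]
grip_width: 0.0564
grip_force: 0.0
```

```bash
python3 - <<'E'
from h import *
st();plan((0.638,-0.1985,0.132))
E
```

```text
t 30.4 p [ 0.6367 -0.1977  0.1981] rpy [-3.139e+00 -2.000e-03  1.677e+00] F [-0.8  0.3  0.4] M [-0.05  0.09 -0.01] w 0.0564 gf 0.0 q [-0.36  0.57  1.15  0.    1.42 -0.46]
shift total [-0.001   0.0014  0.0661] rows 2 each [-0.0005  0.0007  0.033 ]
```

Request:
play_rows([
  [-0.001,0.0014,0.03,0,0,0,-0.2],
  [0,0,0.025,0,0,0,-0.2],
  [0,0,0.011,0,0,0,-0.2],
  [0,0,0,0,0,0,1],
  [0,0,0,0,0,0,1],
  [0,0,0,0,0,0,1],
  [0,0,0,0,0,0,1],
  [0,0,0,0,0,0,1],
  [0,0,0,0,0,0,1],
  [0,0,0,0,0,0,1],
], force=10)

```text
time_s: 31.27
ee_pos: [0.6386, -0.199, 0.1354]
eef_rot: [3.14, 0.001, 1.677]
force: [-1.3, 0.2, 6.5]
grip_width: 0.0286
grip_force: 10.0
```

```bash
python3 - <<'E'
from h import *
st();plan((0.6272,-0.1985,0.132),n=3)
E
```

```text
t 31.3 p [ 0.6386 -0.199   0.1354] rpy [3.140e+00 1.000e-03 1.677e+00] F [-1.3  0.2  6.5] M [-0.03  0.48 -0.07] w 0.0286 gf 10.0 q [-0.36  0.62  1.22 -0.    1.3  -0.46]
shift total [ 0.0017 -0.0112  0.0034] rows 3 each [ 0.0006 -0.0037  0.0011]
```

Request:
play_rows([
  [0,-0.0037,0,0,0,0,1],
  [0,-0.0037,0,0,0,0,1],
  [0,-0.0035,0,0,0,0,1],
  [0,0,0,0,0,0,1],
  [0,0,0,0,0,0,1],
])

```text
time_s: 31.68
ee_pos: [0.6275, -0.2001, 0.1348]
eef_rot: [3.14, 0.001, 1.677]
force: [1.9, 0.7, 7.4]
grip_width: 0.0275
grip_force: 10.0
```

Request:
play_rows([
  [-0.004,0,0,0,0,0,1],
  [-0.004,0,0,0,0,0,1],
  [-0.004,0,0,0,0,0,1],
  [0,0,0,0,0,0,1],
])

```text
time_s: 32.02
ee_pos: [0.6289, -0.2126, 0.1352]
eef_rot: [3.14, 0.001, 1.676]
force: [-0.7, -0.1, 11.8]
grip_width: 0.0279
grip_force: 10.0
```

```bash
python3 - <<'E'
from h import *
st()
E
```

```text
t 32.0 p [ 0.6289 -0.2126  0.1352] rpy [3.140e+00 1.000e-03 1.676e+00] F [-0.7 -0.1 11.8] M [ 0.11  0.14 -0.05] w 0.0279 gf 10.0 q [-0.38  0.61  1.24  0.    1.29 -0.49]
```

Request:
play_rows([
  [-0.004,0,-0.001,0,0,0,1],
  [-0.004,0,0,0,0,0,1],
  [-0.004,0,0,0,0,0,1],
  [-0.004,0,0,0,0,0,1],
  [-0.004,0,0,0,0,0,1],
  [-0.004,0,0,0,0,0,1],
  [-0.003,0,0,0,0,0,1],
  [0,0,0,0,0,0,1],
  [0,0,0,0,0,0,1],
])

```text
time_s: 32.77
ee_pos: [0.6312, -0.239, 0.1342]
eef_rot: [-3.141, -0.0, 1.677]
force: [1.2, -0.1, -1.7]
grip_width: 0.0276
grip_force: 10.0
```

```bash
python3 - <<'E'
from h import *
st();plan((0.6313,-0.238,0.135));snap('top','t7.png')
b=snap('side','s7.png')
cv2.imwrite('pics/m7.png',cv2.resize(b[160:290,340:460],(554,600),interpolation=cv2.INTER_CUBIC))
E
```

```text
t 32.8 p [ 0.6312 -0.239   0.1342] rpy [-3.141 -0.     1.677] F [ 1.2 -0.1 -1.7] M [-0.04 -0.03  0.01] w 0.0276 gf 10.0 q [-0.42  0.64  1.2  -0.    1.31 -0.52]
shift total [ 0.001   0.0002 -0.0008] rows 1 each [ 0.001   0.0002 -0.0008]
```

View pics/m7.png

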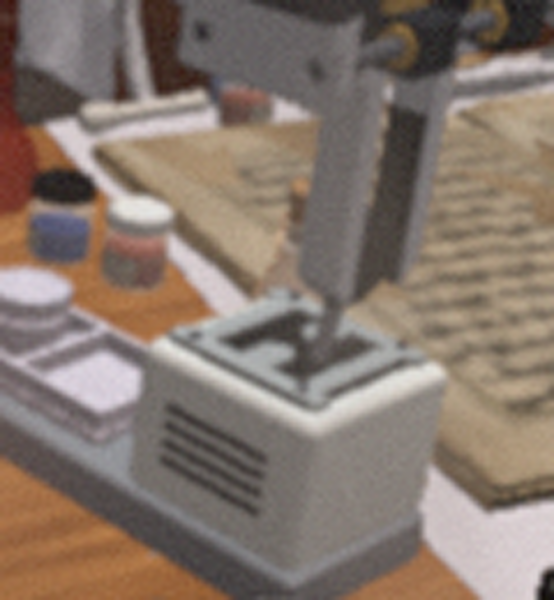

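The stem is at the right end of the neutral slot (320,340). Pushing forward.

Request:
play_rows([
  [0,0.004,0,0,0,0,1],
  [0,0.004,0,0,0,0,1],
  [0,0.004,0,0,0,0,1],
  [0,0.004,0.0005,0,0,0,1],
  [0,0.004,0.0005,0,0,0,1],
  [0,0.003,0.0005,0,0,0,1],
  [0,0.002,0.0005,0,0,0,1],
  [0,0,0,0,0,0,1],
  [0,0,0,0,0,0,1],
])

```text
time_s: 33.62
ee_pos: [0.6566, -0.2364, 0.1329]
eef_rot: [3.141, 0.001, 1.677]
force: [-0.3, -3.7, 3.1]
grip_width: 0.0297
grip_force: 10.0
```

```bash
python3 - <<'E'
from h import *
st()
E
```

```text
t 33.6 p [ 0.6566 -0.2364  0.1329] rpy [3.141e+00 1.000e-03 1.677e+00] F [-0.3 -3.7  3.1] M [-0.69  0.37  0.05] w 0.0297 gf 10.0 q [-0.4   0.69  1.11 -0.    1.33 -0.5 ]
```

Request:
play_rows([
  [0,0.001,0,0,0,0,1],
  [0,0,0,0,0,0,1],
  [0,0,0,0,0,0,-0.2],
  [0,0,0,0,0,0,-0.2],
  [0,0,0,0,0,0,-0.2],
  [0,0,0,0,0,0,-0.2],
  [0,0,0,0,0,0,-0.2],
  [0,0,-0.02,0,0,0,-0.2],
  [0,0,-0.03,0,0,0,-0.2],
  [0,0,-0.035,0,0,0,-0.2],
  [0,0,-0.035,0,0,0,-0.2],
  [0,-0.04,0,0,0,0,-0.2],
  [0,-0.04,0,0,0,0,-0.2],
  [0,-0.04,0,0,0,0,-0.2],
  [0,-0.04,0,0,0,0,-0.2],
  [0,-0.04,0,0,0,0,-0.2],
  [0,0,0,0,0,0,-0.2],
  [0,0,0,0,0,0,-0.2],
])

```text
time_s: 35.12
ee_pos: [0.4574, -0.2575, 0.2536]
eef_rot: [3.14, 0.001, 1.675]
force: [0.4, 0.9, -0.4]
grip_width: 0.0563
grip_force: 0.0
```

```bash
python3 - <<'E'
from h import *
st();a=snap('top','t8.png');b=snap('side','s8.png')
m=np.zeros((600,800,3),np.uint8)
m[:300]=cv2.resize(a[95:185,225:465],(800,300),interpolation=cv2.INTER_CUBIC)
m[300:]=cv2.resize(b[140:290,210:510],(800,300),interpolation=cv2.INTER_CUBIC)
cv2.imwrite('pics/m8.png',m)
E
```

```text
t 35.1 p [ 0.4574 -0.2575  0.2536] rpy [3.140e+00 1.000e-03 1.675e+00] F [ 0.4  0.9 -0.4] M [-0.05  0.03  0.03] w 0.0563 gf 0.0 q [-0.58  0.21  1.52  0.    1.41 -0.69]
```

View pics/m8.png

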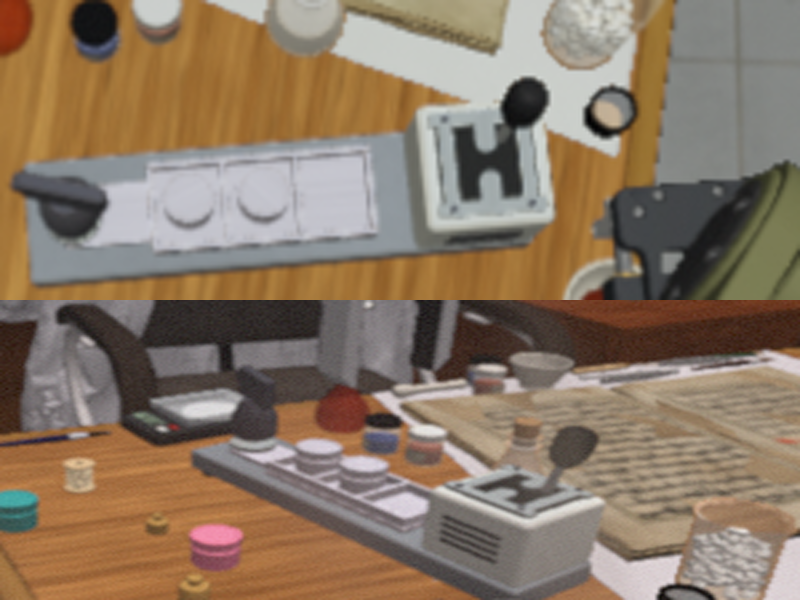

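The lever is in the right slot, forward: knob at top (525,101), side (573,445). Both tins are in, and the bystanders are untouched. I'll check the numbers, then hand in.

```bash
python3 - <<'E'
from h import *
X,r=tri(('t8.png',(225+525/3.333-.35,95+101/3.333-.35)),('s8.png',(210+573/2.667-.3,140+145/2-.3)))
x=np.array([np.cos(.105),np.sin(.105)]);y=np.array([-x[1],x[0]]);d=X[:2]-[.6295,-.2187]
f,s=np.arctan2(d@x,X[2]-.015),-np.arctan2(d@y,X[2]-.015);print(X,r,'fore',f,'side',s)
if f>.15 and s>.11: print(ctrl.hand_in())
E
```

```text
[ 0.65898738 -0.23314207  0.14524386] [np.float64(7.733433440321195e-05), np.float64(7.733433440313691e-05)] fore 0.2103734642521272 side 0.13320908196286954
the job is handed in; nothing more can be done
None
```

The job is handed in, with no verdict returned: the wing nut is home, both silver tins stand upright in the left and middle bays, and the range lever is in the right slot, measured at about 0.13 rad right and fully forward.

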